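Lemons into the infusion jar

TASK

Get the infusion jar on the buffet counter ready for its water: swing the flat cover aside on its screw so that the mouth is wholly clear, then drop the two lemons in through the neck one at a time. Leave the cover swung aside for the water, and leave everything else on the counter where it is.

Things in the scene. Friction and masses are not known exactly. Their poses are not given: they have to be found in the camera images.
- jar: Fixed fruit-infusion jar: round wooden stand (210 mm diameter, 20 mm thick), clear glass body (180 mm diameter, 20 to 150 mm above the counter), steel cone shoulder (to 175 mm) and steel neck (175 to 210 mm, 100 mm outer, 90 mm inner diameter). Inside, the floor is domed, 28 to 45 mm up. Origin: centre of the stand's underside; z up; x points from the jar's axis to the pivot screw.
- mouth (a point): Centre of the jar's mouth, in the plane of the neck's rim, 210 mm above the counter. Axes as the jar's.
- pivot (a point): Point on the cover's vertical pivot screw, 78 mm from the mouth's centre, at the height of the cover plate (214 mm above the counter), on a steel post 18 mm in diameter outside the neck.
- cover (a joint): Angle (rad) of the flat wooden swivel cover (disc of 108 mm diameter, 5 mm thick, 1.5 mm over the rim) about its vertical pivot screw. 0: centred over the mouth; grows clockwise seen from above; stop at 1.8; mouth wholly clear from 1.4. Starts within 0.3 of shut. It cannot be lifted, takes about 0.6 N at the knob and stays where left.
- cover_knob (a point): Middle of the black upright cylindrical knob on the cover (22 mm diameter, from 216 to 252 mm above the counter); this point is 20 mm above the cover's top face, 103 mm from the pivot axis. It goes round with the cover; when shut it lies beyond the mouth's centre as seen from the pivot.
- lemon_1_center (a point): Centre of lemon 1 of two alike: rigid yellow fruit, 68 mm long, 49 mm diameter in its middle, about 110 g, pointed at both ends, lying on its side on the counter (centre 25 mm up). x is its long axis. The jar's neck takes it lying level or end on.
- lemon_2_center (a point): Centre of lemon 2 of two alike: rigid yellow fruit, 68 mm long, 49 mm diameter in its middle, about 110 g, pointed at both ends, lying on its side on the counter (centre 25 mm up). x is its long axis. The jar's neck takes it lying level or end on.
- espresso_cup: Small white handleless espresso cup, bystander: open cup 62 mm across the rim, 55 mm tall, standing among the lemons. Origin at the centre of its underside.
- jam_jar: Small closed jam jar, bystander: 54 mm diameter, 55 mm tall, standing among the lemons. Origin at the centre of its underside.
- pepper_mill: Dark turned-wood pepper mill, bystander: 54 mm diameter foot, 150 mm tall. Origin at the centre of its underside.
- serving_spoon: Steel serving spoon 190 mm long lying on the square white plate, bystander. Origin near its middle, x along it.
Not all that is in view belongs to the job. What is meant by the jar is not red, and is the larger of those in its own colour.

How it is judged:
By the outcome, as a careful person would: the job done as asked, in the order asked, and still so for the second after the job is handed in, with the robot touching nothing.
It also fails if it takes over 70 s, if anything falls off the work surface, if the arm or the gripper's body presses on something with over 40 N, if the wrist force passes 120 N, or if a joint passes its speed limit or range.

ROBOT

A 6-joint arm with a two-finger parallel gripper is mounted at the origin on the work surface. World frame = base frame: x ahead of the robot, y to its left, z up, the work surface at z = 0. Lengths are in m, angles in degrees, forces in N, time in s.
With the tool pointing down it reaches from about 0.4 to 0.825 m from the base axis. Payload 7 kg.
Tool frame: the origin (TCP) lies at the very end of the fingers, on their centre line; the grasp point (between the pads) lies 19 mm behind it; z points along the fingers, y is the line along which they close (so a half turn about z gives the same grasp; the last joint's range is limited). The gripper opens to 88 mm and grips with 3 to 60 N. Pads are 19 mm wide; open, the fingers measure 130 mm over their backs; the gripper's body (78 mm by 193 mm) begins 47 mm behind the grasp point.
Start: joints at [-49.842, 20.546, 0.682, 0, -70.136, -16.507], TCP at [0.271, -0.618, 0.227] pointing down, gripper open.
Joint ranges: [-176.03, 176.03], [-82.01, 121.73], [-58.28, 71.71], [-173.87, 95.51], [-174.79, -0.11], [-173.66, 173.66]. Speed limits (degrees/s): [136.94, 136.94, 172.46, 180, 180, 180].

INTERFACE

Orientations are given as [roll, pitch, yaw] about the fixed x, y, z axes, in that order (R = Rz(yaw) Ry(pitch) Rx(roll)).
In Python, from plant import get_state, capture, close_job, regions_of gives the robot as it stands.
- The arm moves only by the tool jog_arm, never from a script. Its argument "moves" is a list of rows, each a list of 3 entries, a list of its own where there are three numbers: the shift along the tool's x, y, z in cm, then the turn about the tool's z in degrees, then the finger opening in cm, from 0 to 8.76. A call has 1 to 12 rows; each row shifts and turns the commanded pose from where the row before left it, along the tool's axes as they then stand; what a row does not reach is not made up. A row lasts 1/8 s, in which the tool goes at most 62.5 mm and 10.7 degrees, less where a joint would pass 70% of its speed; a pose out of reach is approached as far as the arm can. A call is refused whole if a number of a shift passes 6.25 or a number of a turn 10.7, either way. A call with a gripper value outside its range is refused whole. The fingers move at their own pace and stop on an object; "newtons" is the grip in N (left out, the last holds). Time passes only in rows, so rows that do not move let the fingers close. It gives the time, the measured TCP pose, the force, the opening and the grip force at its end, in the units of the state.
- get_state(): the state, without advancing time (a new reading comes with each control period).
- capture(name): name is "side" or "top" or "wrist"; returns a dict with "pixels" (384x512x3 uint8, blue, green, red), "mtx" (3x3 intrinsics, pixels), "world_from_camera" (4x4, takes a point from camera to world coordinates); the wrist camera has in their place "hand_eye" (4x4, takes a point from camera to tool coordinates, whose origin is the TCP and whose axes are the flange's). Camera axes: x right, y down, z forward; pixel columns grow to the right and rows downward; lengths in m; the calibration is good to about 2 mm. A picture is of the moment at which its call begins: read the wrist's pose just before it. There is no depth.
- close_job(): hands the job in; it is judged then, once.
Trained networks look in a picture, given as the dict that the camera call returned (one of the last four; its "shot" number tells which), for a name from the list of things; names that differ only in an ending like _2 or _b are one class to them, and where a whole thing is asked for, a point or a joint stands for the part that bears it (a point fixed in the world has none). Each returns a list of dicts, best first, with "confidence" (0 to 1); they miss things now and then, are a little off and sometimes report something else, mostly with a low value. They report only what shows in the picture. A call takes as long as a camera call. They do not tell look-alikes from the thing itself.
- regions_of(picture, thing): "pixels" (384x512 bool, what is visible of it) and "pixel" ([column, row] in pixels, amid what is visible of it).
The state is a dict: "time_s": time; "joints": joint angles; "qd": joint speeds; "joint_torque": joint torques, N m; "tcp_pos": TCP position; "eef_rot": TCP orientation; "contact_force": force on the tool from outside, world axes, zero at the start; "moment": the same for the moment, N m; "gripper_width": finger opening in m; "gripper_force": force on a finger pad.
Only numpy, scipy, OpenCV 4.12 (cv2) and the standard library are available. Lean on these libraries where they do the work, as an engineer would, in place of code of your own. Each camera call takes 0.05 s, during which the arm holds its last target. There are 200 camera calls.

## Working session

There is one attempt and no reset: what is moved stays moved. The work goes in short steps, Python scripts to look and compute and a tool call to move; the robot and the scene stay as the last step left them, time stands still between calls to the robot, and variables do not carry over. Pictures are saved under pics/ and viewed, at most 13 in all, crops included, and the job is handed in when it is done.

Besides the shell and the picture viewer there is one more tool, called after "Call:" in YAML: its name, and indented under it one key for each argument. jog_arm: Moves the arm, as the interface text tells. Its arguments: {"type":"object","properties":{"moves":{"type":"array"},"newtons":{"type":"number"}},"required":["moves"]}

```bash
mkdir -p pics; ls
cat > h.py <<'E'
import numpy as np,cv2,pickle
from plant import get_state,capture,close_job,regions_of
from scipy.spatial.transform import Rotation as R
def T_tool(s): 
    T=np.eye(4);T[:3,:3]=R.from_euler('xyz',s['eef_rot'],degrees=True).as_matrix();T[:3,3]=s['tcp_pos'];return T
def shot(name):
    s=get_state();p=capture(name)
    p['T']=p['world_from_camera'] if 'world_from_camera' in p else T_tool(s)@p['hand_eye']
    return p
def ray(p,px):
    d=np.linalg.inv(p['mtx'])@[px[0],px[1],1];d=p['T'][:3,:3]@d
    return p['T'][:3,3],d/np.linalg.norm(d)
def at_z(p,px,z):
    o,d=ray(p,px);return o+d*(z-o[2])/d[2]
def meet(a,b):
    A=np.zeros((3,3));B=np.zeros(3)
    for o,d in (a,b):
        M=np.eye(3)-np.outer(d,d);A+=M;B+=M@o
    x=np.linalg.solve(A,B);return x,[np.linalg.norm((np.eye(3)-np.outer(d,d))@(x-o)) for o,d in(a,b)]
def proj(p,X):
    c=np.linalg.inv(p['T'])@np.append(X,1);u=p['mtx']@c[:3];return u[:2]/u[2]
E
python3 - <<'E'
from h import *
s=get_state();print({k:np.round(v,3) for k,v in s.items()})
ps={n:shot(n) for n in('top','side')}
for n,p in ps.items():
    cv2.imwrite(f'pics/{n}0.png',p['pixels'])
    print(n,np.round(p['T'],3).tolist())
    for t in('jar','cover','cover_knob','lemon_1_center','espresso_cup','jam_jar','pepper_mill','serving_spoon'):
        for r in regions_of(p,t):print(n,t,round(r['confidence'],2),np.round(r['pixel']),r['pixels'].sum(),np.round(at_z(p,r['pixel'],0.025),3))
E
```

```text
pics
{'time_s': np.float64(0.0), 'joints': array([-4.9843e+01,  2.0590e+01,  6.3300e-01, -2.2000e-02, -7.0135e+01,
       -1.6509e+01]), 'qd': array([ 0.08 , -0.024,  0.001,  0.075,  0.034,  0.055]), 'joint_torque': array([ 1.0000e-03, -5.8273e+01,  2.9306e+01,  6.9970e+00,  7.0000e-03,
       -0.0000e+00]), 'tcp_pos': array([ 0.271, -0.618,  0.226]), 'eef_rot': array([ 1.79906e+02, -7.00000e-03, -1.56359e+02]), 'contact_force': array([-1.282,  0.161,  1.226]), 'moment': array([-0.014,  0.   , -0.008]), 'gripper_force': np.float64(0.0), 'gripper_width': np.float64(0.088)}
top [[0.011, -0.991, 0.137, 0.384], [-1.0, -0.011, 0.005, -0.036], [-0.004, -0.137, -0.991, 1.403], [0.0, 0.0, 0.0, 1.0]]
top jar 0.7 [171. 198.] 4117 [0.556 0.234 0.025]
top jar 0.64 [174. 286.] 2087 [0.288 0.215 0.025]
top jar 0.64 [236. 114.] 2099 [0.831 0.037 0.025]
top cover 0.89 [164. 290.] 696 [0.275 0.244 0.025]
top cover 0.72 [235.  97.] 643 [0.887 0.041 0.025]
top cover 0.61 [157. 188.] 1393 [0.589 0.278 0.025]
top cover_knob 0.73 [232.  98.] 626 [0.883 0.051 0.025]
top cover_knob 0.71 [164. 292.] 760 [0.2
[... 439 characters left out ...]
0.335, 0.311, 0.02], [-0.457, -0.639, 0.618, -1.084], [-0.009, -0.692, -0.722, 1.417], [0.0, 0.0, 0.0, 1.0]]
side jar 0.92 [233. 147.] 455 [0.678 0.414 0.025]
side jar 0.62 [165. 200.] 1399 [0.3   0.246 0.025]
side jar 0.58 [307. 170.] 884 [0.89  0.131 0.025]
side cover 0.87 [225. 145.] 274 [0.654 0.44  0.025]
side cover 0.6 [309. 166.] 278 [0.909 0.15  0.025]
side cover 0.54 [164. 180.] 209 [0.335 0.356 0.025]
side cover_knob 0.78 [225. 141.] 353 [0.665 0.464 0.025]
side cover_knob 0.68 [308. 163.] 247 [0.916 0.166 0.025]
side cover_knob 0.5 [164. 182.] 257 [0.33  0.349 0.025]
side espresso_cup 0.67 [226. 144.] 325 [0.656 0.443 0.025]
side jam_jar 0.51 [242. 248.] 152 [ 0.463 -0.112  0.025]
```

View pics/top0.png

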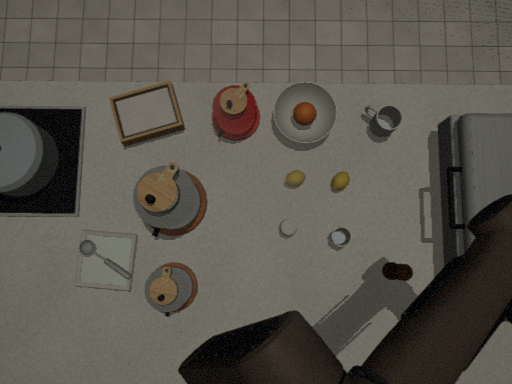

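View pics/side0.png

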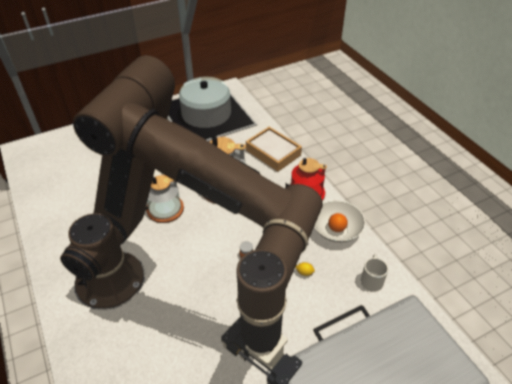

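The top view shows the target jar, the larger of the two grey ones, at about (170,198). Its knob is at (150,200) and its screw at (173,168). The lemons are at (295,178) and (341,180), the jam jar at (288,228) and the cup at (340,237). In the side view the arm hides most of this.

```bash
cat >> h.py <<'E'
def shift(target,dyaw=0):
    "tool-axis shift (cm) to world target"
    T=T_tool(get_state());return np.round(100*T[:3,:3].T@(np.array(target)-T[:3,3]),2)
E
python3 - <<'E'
from h import *
p=shot('top');im=p['pixels']
cv2.imwrite('pics/crop1.png',cv2.resize(im[145:245,120:220],(600,600),interpolation=cv2.INTER_CUBIC))
for n,px,z in(('knobtop',(150,200),.252),('pivot',(173,168),.22),('cov',(158,190),.216),('lem1',(295,178),.025),('lem2',(341,180),.025)):print(n,np.round(at_z(p,px,z),3))
for r in regions_of(p,'lemon_1_center'):
    print(r['pixel'],r['confidence'])
hsv=cv2.cvtColor(im,cv2.COLOR_BGR2HSV);m=cv2.inRange(hsv,(20,120,60),(35,255,255))
n,l,st,c=cv2.connectedComponentsWithStats(m)
for i in range(1,n):
    if st[i,4]>60:
        ys,xs=np.where(l==i);w=np.array([at_z(p,q,.025)[:2] for q in zip(xs,ys)]);ev,V=np.linalg.eigh(np.cov(w.T))
        print(st[i],c[i],w.mean(0).round(3),4*np.sqrt(ev),np.degrees(np.arctan2(V[1,1],V[0,1])))
E
```

```text
knobtop [0.523 0.244 0.252]
pivot [0.615 0.193 0.22 ]
cov [0.555 0.232 0.216]
lem1 [ 0.625 -0.152  0.025]
lem2 [ 0.62  -0.296  0.025]
[295.9, 181.8] 0.6
[160.9, 191.7] 0.17
[331 171  16  17 227] [338.59471366 179.12334802] [ 0.623 -0.289] [0.04510559 0.06419043] 139.91916597515188
[287 172  19  14 185] [296.03783784 178.41081081] [ 0.623 -0.156] [0.04312884 0.05700959] 104.65280227066233
```

View pics/crop1.png

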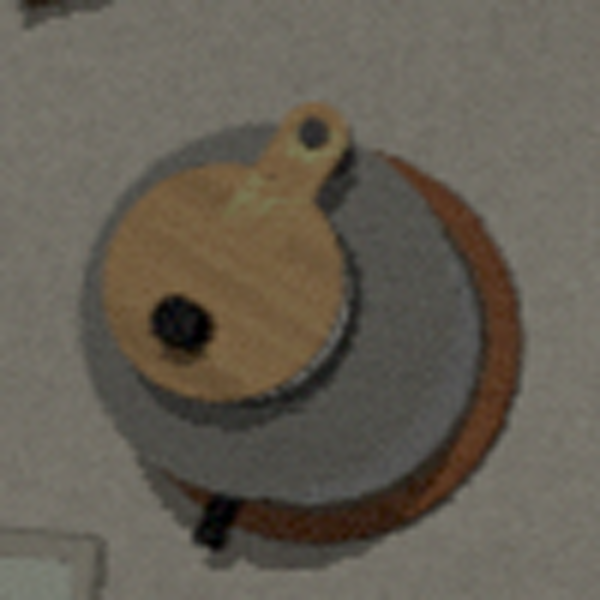

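The crop puts the knob at top-view pixel (150,198), the screw at (172,167) and the cover's centre at (157,192). The neck shows to the lower right of the cover. I'll move above the jar and look with the wrist camera.

Call:
jog_arm:
  moves:
    - [[0, 0, -5], 0, 8.76]
    - [[0, 0, -5], 0, 8.76]
    - [[0, 0, -5], 0, 8.76]
    - [[-3.76, 4.5, -0.5], 0, 8.76]
    - [[-3.76, 4.5, -0.5], 0, 8.76]
    - [[-3.76, 4.5, -0.5], 0, 8.76]
    - [[-3.76, 4.5, -0.5], 0, 8.76]
    - [[-3.76, 4.5, -0.5], 0, 8.76]
    - [[-3.76, 4.5, -0.5], 0, 8.76]
    - [[-3.76, 4.5, -0.5], 0, 8.76]
    - [[-3.76, 4.5, -0.5], 0, 8.76]
    - [[-3.76, 4.5, -0.5], 0, 8.76]

```text
time_s: 2.5
tcp_pos: [0.4182, -0.1097, 0.4222]
eef_rot: [-180.0, 0.1, -156.3]
contact_force: [1.0, 0.0, -0.1]
gripper_width: 0.0873
gripper_force: 0.0
```

Call:
jog_arm:
  moves:
    - [[-3.76, 4.5, -0.5], 0, 8.76]
    - [[-3.76, 4.5, -0.5], 0, 8.76]
    - [[-3.76, 4.5, -0.5], 0, 8.76]
    - [[-3.76, 4.5, -0.5], 0, 8.76]
    - [[-3.76, 4.5, -0.5], 0, 8.76]
    - [[0, 0, 0], -10.5, 8.76]
    - [[0, 0, 0], -10.5, 8.76]
    - [[0, 0, 0], -10.5, 8.76]
    - [[0, 0, 0], -10.5, 8.76]
    - [[0, 0, 0], -10.5, 8.76]
    - [[0, 0, 0], -10.5, 8.76]
    - [[0, 0, 0], 0, 8.76]

```text
time_s: 4.0
tcp_pos: [0.5001, 0.1699, 0.4467]
eef_rot: [-180.0, 0.0, -93.4]
contact_force: [1.0, -0.0, -0.6]
gripper_width: 0.0876
gripper_force: 0.0
```

Run:
```python
from h import *
s=get_state();print({k:np.round(s[k],3).tolist() for k in('time_s','joints','tcp_pos','eef_rot')})
p=shot('wrist');cv2.imwrite('pics/w1.png',p['pixels']);print(np.round(p['hand_eye'],3).tolist(),np.round(p['T'],3).tolist())
for t in('jar','cover','cover_knob'):
    for r in regions_of(p,t):print(t,round(r['confidence'],2),np.round(r['pixel']),r['pixels'].sum(),np.round(at_z(p,r['pixel'],0.22),3))
pickle.dump({k:p[k] for k in('T','mtx','pixels')},open('w1.pkl','wb'))
p=shot('top');print([(round(r['confidence'],2),r['pixel']) for r in regions_of(p,'lemon_1_center')])
hsv=cv2.cvtColor(p['pixels'],cv2.COLOR_BGR2HSV);m=cv2.inRange(hsv,(20,120,60),(35,255,255))
n,l,st,c=cv2.connectedComponentsWithStats(m)
print([(a.tolist(),b.round(1)) for a,b in zip(st,c) if a[4]>60])
```

```text
{'time_s': 4.0, 'joints': [40.055, 2.779, 5.873, -0.001, -93.084, -43.477], 'tcp_pos': [0.5, 0.17, 0.447], 'eef_rot': [-179.993, 0.008, -93.422]}
[[0.001, -0.965, -0.261, 0.07], [1.0, 0.001, -0.001, -0.0], [0.001, -0.261, 0.965, -0.158], [0.0, 0.0, 0.0, 1.0]] [[-0.998, 0.056, 0.016, 0.496], [0.059, 0.964, 0.261, 0.1], [-0.001, 0.261, -0.965, 0.605], [0.0, 0.0, 0.0, 1.0]]
jar 0.78 [231. 187.] 9920 [0.539 0.2   0.22 ]
jar 0.74 [69. 86.] 8461 [0.737 0.051 0.22 ]
jar 0.65 [364. 169.] 5201 [0.35  0.184 0.22 ]
cover 0.97 [221. 205.] 4512 [0.555 0.226 0.22 ]
cover 0.78 [386. 180.] 1850 [0.319 0.202 0.22 ]
cover 0.7 [29. 81.] 2500 [0.788 0.043 0.22 ]
cover_knob 0.7 [218. 204.] 4430 [0.559 0.223 0.22 ]
cover_knob 0.67 [383. 179.] 1794 [0.323 0.2   0.22 ]
cover_knob 0.59 [31. 84.] 2490 [0.786 0.047 0.22 ]
[(0.83, [296.0, 181.1]), (0.26, [339.2, 234.5])]
[([0, 0, 512, 384, 196201], array([255.4, 191.5])), ([331, 171, 17, 18, 234], array([338.9, 179.5])), ([287, 172, 19, 14, 170], array([296.6, 178.5]))]
```

View pics/w1.png

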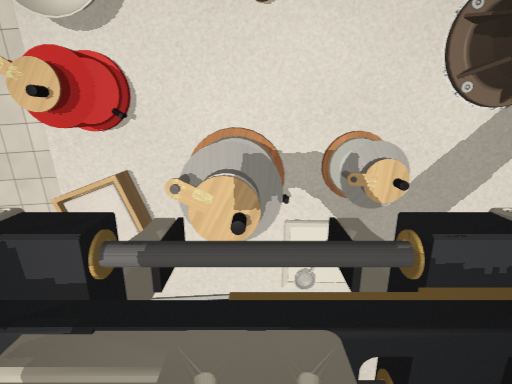

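The wrist view shows the knob's top at (240,216) and its foot at (238,232). The screw is at (175,188) and the cover's centre at (224,207). I'll triangulate these against the top view.

Run:
```python
from h import *
w=pickle.load(open('w1.pkl','rb'));t=shot('top')
im=w['pixels'].copy()
g=cv2.cvtColor(im,cv2.COLOR_BGR2HSV);blk=(g[...,2]<45).astype(np.uint8)
n,l,st,c=cv2.connectedComponentsWithStats(blk[195:245,222:258]);print([(a.tolist(),(b+[222,195]).round(1)) for a,b in zip(st,c)][1:4])
for nm,a,b in(('knob',(150,198.3),(239.5,217)),('pivot',(172.2,166.8),(175,188)),('cover',(157,192.2),(224,207))):
    x,e=meet(ray(t,a),ray(w,b));print(nm,x.round(4),np.round(e,4), 'wz', at_z(w,b,{'knob':.252,'pivot':.22,'cover':.2165}[nm]).round(4))
# stand outline in wrist & top
for nm,p in(('w',w),('t',t)):
    h=cv2.cvtColor(p['pixels'],cv2.COLOR_BGR2HSV)
    m=cv2.inRange(h,(4,90,30),(14,255,255))
    cv2.imwrite(f'm_{nm}.png',m)
c=cv2.resize(im[115:260,150:320],None,fx=4.5,fy=4,interpolation=cv2.INTER_CUBIC);cv2.imwrite('pics/w1c.png',c)
```

```text
[([9, 18, 15, 22, 179], array([238.9, 222.8]))]
knob [0.5342 0.26   0.1848] [0.0017 0.0017] wz [0.5267 0.234  0.252 ]
pivot [0.6166 0.195  0.2254] [0.0004 0.0004] wz [0.6182 0.1967 0.22  ]
cover [0.5556 0.2438 0.1767] [0.0014 0.0014] wz [0.5513 0.2305 0.2165]
```

View pics/w1c.png

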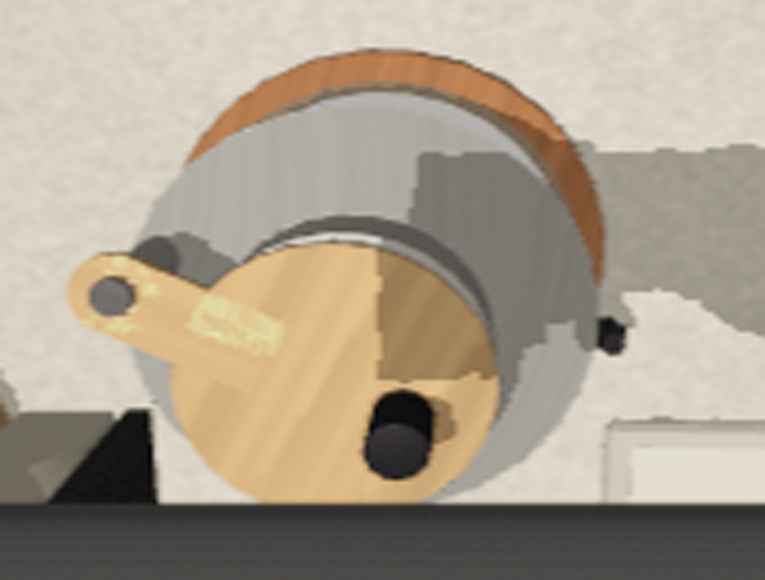

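In the crop the knob's lighter top face is at (238.2,227.5) in full-image pixels, its foot is at (239.6,218), and the cover's centre is at (224,210.7).

Run:
```python
from h import *
w=pickle.load(open('w1.pkl','rb'));t=shot('top')
K=P=None
for nm,a,b,z in(('knob',(150,198.3),(238.2,227.5),.252),('pivot',(172.2,166.8),(174.9,188.75),.22),('cover',(157,192.2),(224,210.7),.2165)):
    x,e=meet(ray(t,a),ray(w,b));print(nm,x.round(4),np.round(e,4),'wz',at_z(w,b,z).round(4),'tz',at_z(t,a,z).round(4))
    if nm=='knob':K=x
    if nm=='pivot':P=x
d=(K-P)[:2];print('dist',np.linalg.norm(d),np.degrees(np.arctan2(d[1],d[0])))
# stand ellipse: orange edge points vs model for jar axis
from scipy.optimize import least_squares
m=cv2.inRange(cv2.cvtColor(w['pixels'],cv2.COLOR_BGR2HSV),(4,80,60),(14,255,255));m[:125]=0;m[185:]=0;m[:,:185]=0;m[:,290:]=0
cs,_=cv2.findContours(m,cv2.RETR_EXTERNAL,cv2.CHAIN_APPROX_NONE);c=max(cs,key=cv2.contourArea)[:,0]
# outer edge = topmost pixel in each column
top=np.array([(u,c[c[:,0]==u,1].min()-.5) for u in range(c[:,0].min()+4,c[:,0].max()-3)])
X=np.array([at_z(w,q,.02)[:2] for q in top])
f=least_squares(lambda v:np.linalg.norm(X-v,axis=1)-.105,[.55,.2],loss='soft_l1',f_scale=.001)
print('jar axis',f.x,np.abs(f.fun).mean(), 'to pivot',np.linalg.norm(P[:2]-f.x),np.degrees(np.arctan2(*(f.x-P[:2])[::-1])))
```

```text
knob [0.5259 0.2387 0.2757] [0.0014 0.0014] wz [0.5296 0.2491 0.252 ] tz [0.5275 0.2442 0.252 ]
pivot [0.6154 0.1943 0.2308] [0.0008 0.0008] wz [0.6185 0.1978 0.22  ] tz [0.6179 0.1957 0.22  ]
cover [0.5485 0.2319 0.2287] [0.0016 0.0016] wz [0.5518 0.2362 0.2165] tz [0.5486 0.2347 0.2165]
dist 0.09988760324620616 153.58845122717105
jar axis [0.54830779 0.23076874] 0.0004958808237873489 to pivot 0.07634850000445276 151.4645671295518
```

Everything agrees with the text: knob to screw 0.102 m, jar axis to screw 0.078 m, shut direction about 152°. So knob ≈ (0.528,0.246), screw ≈ (0.617,0.1955) and mouth ≈ (0.548,0.231). I'll straddle the knob with the fingers closing along the tangent.

Call:
jog_arm:
  moves:
    - [[-3.9, -1.15, 0], 0, 5]
    - [[-3.9, -1.15, 0], 0, 5]
    - [[0, 0, 2.5], -10.65, 5]
    - [[0, 0, 2.5], -10.65, 5]
    - [[0, 0, 2.5], -10.65, 5]
    - [[0, 0, 2.5], -10.65, 5]
    - [[0, 0, 2.0], -10.65, 5]
    - [[0, 0, 1.5], -10.65, 5]
    - [[0, 0, 0], 0, 5]

```text
time_s: 5.52
tcp_pos: [0.5273, 0.2462, 0.3104]
eef_rot: [179.9, 0.1, -29.6]
contact_force: [-0.7, -0.2, 0.8]
gripper_width: 0.0499
gripper_force: 0.0
```

Run:
```python
from h import *
p=shot('wrist');cv2.imwrite('pics/w2.png',p['pixels']);s=get_state();print(s['tcp_pos'],s['eef_rot'],s['joints'],s['gripper_width'])
print(proj(p,[.528,.246,.252]),proj(p,[.617,.1955,.22]),proj(p,[.548,.231,.2165]),proj(p,s['tcp_pos']),shift([.528,.246,.23]))
```

```text
[0.52771869 0.24638164 0.3114976 ] [ 1.79950559e+02  1.05632268e-03 -2.97086755e+01] [ 4.42635392e+01  9.38877749e+00 -3.42833243e+00  1.29560765e-02
 -7.72307014e+01  1.60249169e+01] 0.0497550316472389
[256.17246369 201.5106335 ] [256.27405749  72.12927475] [259.60690991 163.77959111] [256.05337619 232.07253767] [0.04 0.01 8.15]
```

View pics/w2.png

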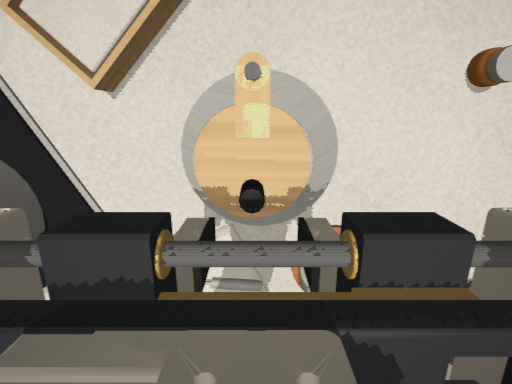

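The knob's top is at (252,202), 4 px left of my prediction, which is about 2 mm along −y. I'll correct for that, descend, close loosely and sweep.

Call:
jog_arm:
  moves:
    - [[0, -0.2, 3], 0, 5]
    - [[0, 0, 2.6], 0, 5]
    - [[0, 0, 2.5], 0, 5]
    - [[0, 0, 0], 0, 3]
    - [[0, 0, 0], 0, 3]
    - [[0, 0, 0], 0, 3]

```text
time_s: 6.32
tcp_pos: [0.5294, 0.2487, 0.2321]
eef_rot: [-179.9, -0.1, -29.5]
contact_force: [-0.1, 0.1, -0.5]
gripper_width: 0.031
gripper_force: 0.0
```

Call:
jog_arm:
  moves:
    - [[0.11, -1.5, 0], 8.4, 3]
    - [[0.11, -1.5, 0], 8.4, 3]
    - [[0.11, -1.5, 0], 8.4, 3]
    - [[0.11, -1.5, 0], 8.4, 3]
    - [[0.11, -1.5, 0], 8.4, 3]
    - [[0.11, -1.5, 0], 8.4, 3]

```text
time_s: 7.08
tcp_pos: [0.6005, 0.2993, 0.2316]
eef_rot: [-180.0, 0.0, -80.1]
contact_force: [-0.9, -0.8, 0.4]
gripper_width: 0.0299
gripper_force: 0.4
```

Call:
jog_arm:
  moves:
    - [[0.11, -1.5, 0], 8.4, 3]
    - [[0.11, -1.5, 0], 8.4, 3]
    - [[0.11, -1.5, 0], 8.4, 3]
    - [[0.11, -1.5, 0], 8.4, 3]
    - [[0.11, -1.5, 0], 8.4, 3]
    - [[0, 0, 0], 0, 3]
    - [[0, 0, 0], 0, 5]
    - [[0, 0, 0], 0, 5]
    - [[0, 0, -5], 0, 5]
    - [[0, 0, -5], 0, 8.76]
    - [[0, 0, -6], 0, 8.76]
    - [[-6, 0, 0], 0, 8.76]

```text
time_s: 8.57
tcp_pos: [0.7049, 0.3341, 0.4031]
eef_rot: [-179.5, 0.8, -121.9]
contact_force: [1.3, 0.9, 2.0]
gripper_width: 0.0744
gripper_force: 0.0
```

Run:
```python
from h import *
p=shot('wrist');s=get_state();print(s['tcp_pos'],s['eef_rot'],s['joints'])
a=p['pixels'];t=shot('top');b=cv2.resize(t['pixels'][120:260,110:360],(500,280),interpolation=cv2.INTER_CUBIC)
cv2.imwrite('pics/m3.png',np.vstack([a[:300],cv2.copyMakeBorder(b,0,0,0,12,cv2.BORDER_CONSTANT)]))
print(proj(p,[.548,.231,.21]),proj(p,[.617,.1955,.22]),proj(t,[.548,.231,.21]))
print([(r['pixel'],r['confidence']) for r in regions_of(p,'cover')])
```

```text
[0.70687316 0.34161887 0.39173515] [-179.89476506    0.22829871 -121.71267862] [ 3.99481397e+01  2.97555782e+01  3.57729622e+01  2.82008524e-02
 -9.57675686e+01 -7.16581328e+01]
[328.77292254  16.24432048] [258.94589849  20.02811017] [158.89724059 192.77622424]
[([261.2, 88.9], 0.77)]
```

View pics/m3.png

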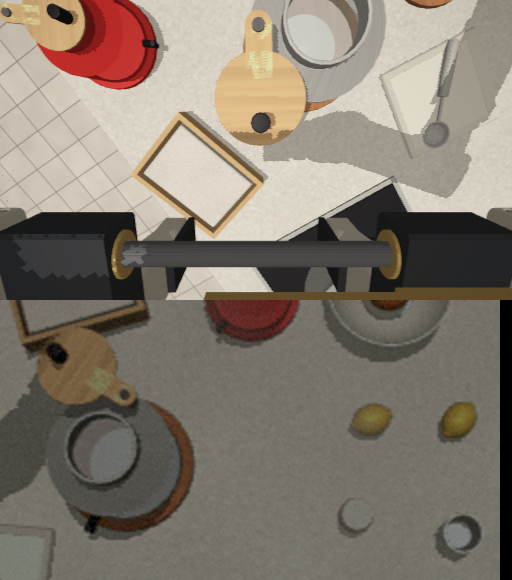

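The mouth is wholly clear. The knob at (260,122) and the screw at (258,22) put the cover at about 94°, or 1.64 rad. The lemons and bystanders haven't moved. The mouth sits a little off my estimate in the top view, so I'll look at it from nearby on the way to the lemons.

Call:
jog_arm:
  moves:
    - [[5.6, 0.87, -1.45], -5, 8.76]
    - [[5.6, 0.87, -1.45], 0, 8.76]
    - [[5.6, 0.87, -1.45], 0, 8.76]
    - [[5.6, 0.87, -1.45], 0, 8.76]
    - [[0, 0, 0], 0, 8.76]
    - [[0, 0, 0], 0, 8.76]

```text
time_s: 9.48
tcp_pos: [0.5672, 0.1545, 0.4495]
eef_rot: [-180.0, 0.1, -116.8]
contact_force: [-0.1, 0.2, -0.6]
gripper_width: 0.0875
gripper_force: 0.0
```

Run:
```python
from h import *
p=shot('wrist');s=get_state();print(s['tcp_pos'],s['eef_rot'],s['joints'])
pickle.dump({k:p[k] for k in('T','mtx','pixels')},open('w4.pkl','wb'))
t=shot('top')
g=[proj(p,[.548+.045*np.cos(a),.231+.045*np.sin(a),.21]) for a in np.linspace(0,6.28,60)]
im=p['pixels'].copy()
for u in g:cv2.circle(im,tuple(int(v) for v in u),0,(0,0,255),-1)
cv2.imwrite('pics/w4.png',cv2.resize(im[60:240,160:400],(800,600),interpolation=cv2.INTER_CUBIC))
print(proj(p,[.548,.231,.21]),'top',at_z(t,(160.25,194.25),.21).round(4))
```

```text
[0.56756694 0.15500385 0.44856742] [ 1.79994634e+02  1.99013471e-02 -1.16812602e+02] [ 3.42912652e+01  8.96639637e+00  1.31236060e+01 -1.43521942e-02
 -9.41423789e+01 -6.11049044e+01]
[290.81903482 202.18986125] top [0.544  0.2272 0.21  ]
```

View pics/w4.png

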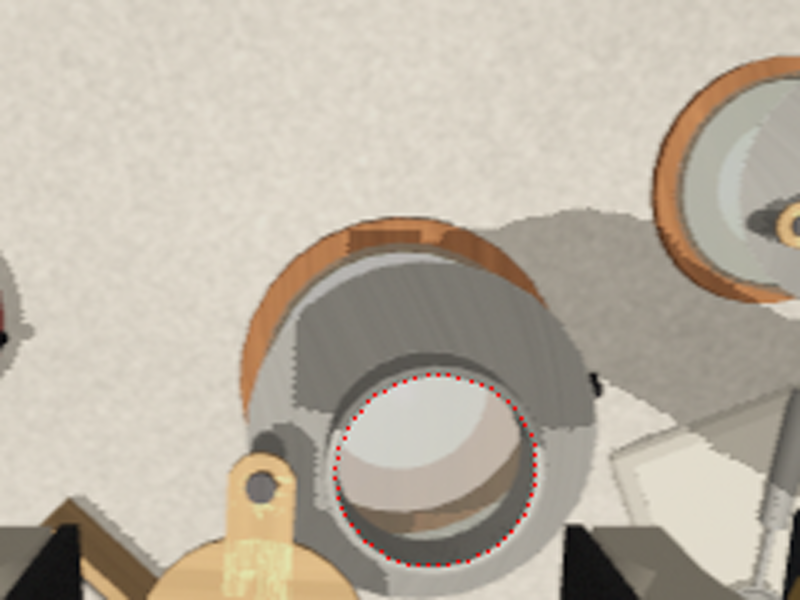

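The projected mouth circle (red) lies on the neck's inner edge to within about 1 mm, so the mouth is at (0.548,0.231). Now lemon 1.

Call:
jog_arm:
  moves:
    - [[4.18, -3.18, 0], 0, 8.76]
    - [[4.18, -3.18, 0], 0, 8.76]
    - [[4.18, -3.18, 0], 0, 8.76]
    - [[4.18, -3.18, 0], 0, 8.76]
    - [[4.18, -3.18, 0], 0, 8.76]
    - [[4.18, -3.18, 0], 0, 8.76]
    - [[0, 0, 4], -10.5, 8.76]
    - [[0, 0, 4], -10.5, 8.76]
    - [[0, 0, 4], -10.5, 8.76]
    - [[0, 0, 3], -10.5, 8.76]
    - [[0, 0, 0], 0, 8.76]

```text
time_s: 10.95
tcp_pos: [0.624, -0.1544, 0.2947]
eef_rot: [179.6, 0.1, -74.9]
contact_force: [0.7, -0.1, 0.7]
gripper_width: 0.0878
gripper_force: 0.0
```

```bash
cat >> h.py <<'E'
def lemons(p,z=.025):
    m=cv2.inRange(cv2.cvtColor(p['pixels'],cv2.COLOR_BGR2HSV),(18,110,50),(36,255,255));m[235:]=0 if p.get('wr') else m[235:]
    n,l,st,c=cv2.connectedComponentsWithStats(m);out=[]
    for i in range(1,n):
        if st[i,4]<100:continue
        ys,xs=np.where(l==i);w=np.array([at_z(p,q,z)[:2] for q in zip(xs,ys)]);ev,V=np.linalg.eigh(np.cov(w.T))
        out.append(c[i]);print(st[i],c[i].round(1),w.mean(0).round(4),(4*np.sqrt(ev)).round(4),'axis',np.degrees(np.arctan2(V[1,1],V[0,1])).round(1))
    return out
E
python3 - <<'E'
from h import *
p=shot('wrist');p['wr']=1;s=get_state();print(s['tcp_pos'],s['eef_rot'],s['joints'])
pickle.dump({k:p[k] for k in('T','mtx','pixels')},open('w5.pkl','wb'))
cv2.imwrite('pics/w5.png',p['pixels']);c=lemons(p)
for r in regions_of(p,'lemon_1_center'):print(r['confidence'],r['pixel'],r['pixels'].sum())
t=shot('top');ct=lemons(t)
for a in c:
    for b in ct:
        x,e=meet(ray(p,a),ray(t,b));print(x.round(4),np.round(e,4))
E
```

```text
[ 0.62497031 -0.15477344  0.29714812] [ 1.79798919e+02  2.09598527e-02 -7.50353214e+01] [ 3.43392759e+00  1.57972907e+01  3.01665574e+00  2.01414801e-02
 -7.74205779e+01  1.15263666e+01]
[ 263   46   36   46 1277] [280.6  68.6] [ 0.6232 -0.2897] [0.0472 0.065 ] axis 137.4
[241 140  32  43 993] [256.4 160.9] [ 0.6217 -0.1528] [0.0472 0.065 ] axis 108.7
0.5 [401.8, 105.0] 2096
0.32 [277.4, 67.5] 1325
[333 171  15  18 176] [340.8 178.8] [ 0.6236 -0.2956] [0.0391 0.0637] axis 164.0
[287 172  14  16 162] [294.1 179.3] [ 0.6206 -0.1495] [0.0426 0.0522] axis 162.0
[ 0.6231 -0.292   0.0291] [0.0028 0.0028]
[ 0.6111 -0.1965  0.2146] [0.0661 0.0661]
[ 0.605  -0.2206  0.3162] [0.0379 0.0379]
[ 0.6218 -0.1508  0.0148] [0.0007 0.0007]
```

View pics/w5.png

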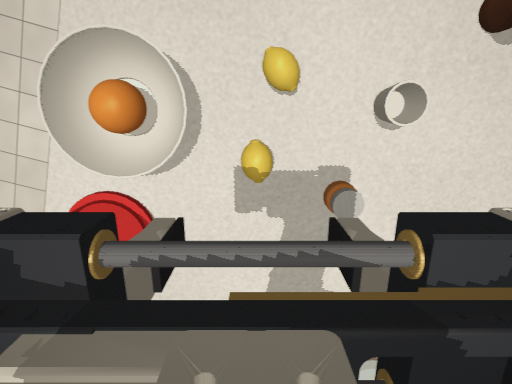

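Seen from the wrist, lemon 2 is at (281,69) and lemon 1 at (256,161). The bowl is to the left and the cup at (401,105). By triangulation the lemon heights are about 15 to 29 mm, consistent with 25 mm. I'll check the bowl clearance, then grasp lemon 1.

Run:
```python
from h import *
w=pickle.load(open('w5.pkl','rb'))
for z in(.05,.07):print(z,[at_z(w,q,z).round(3) for q in((187,110),(180,140),(160,165),(112,101))])
print('cup',at_z(w,(405,100),.055).round(3))
t=shot('top');print('bowl top',at_z(t,(305,113),.06).round(3),at_z(t,(305,142),.06).round(3))
```

```text
0.05 [array([ 0.735, -0.201,  0.05 ]), array([ 0.736, -0.158,  0.05 ]), array([ 0.757, -0.114,  0.05 ]), array([ 0.836, -0.185,  0.05 ])]
0.07 [array([ 0.73 , -0.202,  0.07 ]), array([ 0.732, -0.161,  0.07 ]), array([ 0.752, -0.12 ,  0.07 ]), array([ 0.827, -0.187,  0.07 ])]
cup [ 0.45  -0.292  0.055]
bowl top [ 0.824 -0.181  0.06 ] [ 0.732 -0.18   0.06 ]
```

Call:
jog_arm:
  moves:
    - [[-0.28, 0.27, 5], -3.7, 8.76]
    - [[0, 0, 5.5], 0, 8.76]
    - [[0, 0, 5.5], 0, 8.76]
    - [[0, 0, 5.5], 0, 8.76]
    - [[0, 0, 4], 0, 8.76]
    - [[0, 0, 2], 0, 8.76]
    - [[0, 0, 1.3], 0, 8.76]
    - [[0, 0, 0], 0, 8.76]

```text
time_s: 12.15
tcp_pos: [0.6219, -0.153, 0.0106]
eef_rot: [180.0, -0.0, -71.2]
contact_force: [0.6, -0.5, 0.8]
gripper_width: 0.0877
gripper_force: 0.0
```

Call:
jog_arm:
  moves:
    - [[0, 0, 0], 0, 3.5]
    - [[0, 0, 0], 0, 3.5]
    - [[0, 0, 0], 0, 3.5]
    - [[0, 0, 0], 0, 3.5]
    - [[0, 0, 0], 0, 3.5]
  newtons: 20

```text
time_s: 12.78
tcp_pos: [0.6216, -0.1531, 0.0108]
eef_rot: [-180.0, -0.0, -71.1]
contact_force: [-1.2, 0.2, 1.1]
gripper_width: 0.0482
gripper_force: 20.0
```

Call:
jog_arm:
  moves:
    - [[0, 0, -3], 0, 3.5]
    - [[0, 0, -5], 0, 3.5]
    - [[0, 0, -5.5], 0, 3.5]
    - [[0, 0, -5.5], 0, 3.5]
    - [[0, 0, -5.5], 0, 3.5]
    - [[0, 0, -4.5], 0, 3.5]
    - [[0, 0, 0], 0, 3.5]

```text
time_s: 13.65
tcp_pos: [0.623, -0.1534, 0.3051]
eef_rot: [-179.6, -0.2, -71.1]
contact_force: [0.0, 0.3, -2.1]
gripper_width: 0.048
gripper_force: 20.0
```

Call:
jog_arm:
  moves:
    - [[-3, -0.4, 0], 0, 3.5]
    - [[-4.84, -0.7, 0], 0, 3.5]
    - [[-4.84, -0.7, 0], 0, 3.5]
    - [[-4.84, -0.7, 0], 0, 3.5]
    - [[-4.84, -0.7, 0], 0, 3.5]
    - [[-4.84, -0.7, 0], 0, 3.5]
    - [[-4.84, -0.7, 0], 0, 3.5]
    - [[-4, -0.5, 0], 0, 3.5]
    - [[-2.7, -0.4, 0], 0, 3.5]
    - [[0, 0, 0], 0, 3.5]
    - [[0, 0, 0], 0, 3.5]

```text
time_s: 15.02
tcp_pos: [0.548, 0.2309, 0.2997]
eef_rot: [179.9, -0.0, -71.1]
contact_force: [-0.4, 0.1, -1.5]
gripper_width: 0.0479
gripper_force: 20.0
```

Run:
```python
from h import *
p=shot('wrist');s=get_state();print(s['tcp_pos'],s['eef_rot'],s['gripper_width'],s['gripper_force'],shift([.548,.231,.228]))
im=p['pixels'].copy()
for a in np.linspace(0,6.28,60):cv2.circle(im,tuple(int(v) for v in proj(p,[.548+.045*np.cos(a),.231+.045*np.sin(a),.21])),0,(0,0,255),-1)
cv2.imwrite('pics/w6.png',im);p['wr']=1;lemons(p,.30)
```

```text
[0.54821273 0.23060342 0.29997697] [ 1.79941479e+02 -1.75505859e-02 -7.11752537e+01] 0.048090173434448706 19.999668049713364 [-0.05 -0.    7.2 ]
[ 212  183   89   52 3253] [255.9 213.9] [0.5521 0.2204] [0.0339 0.0513] axis -161.7
```

View pics/w6.png

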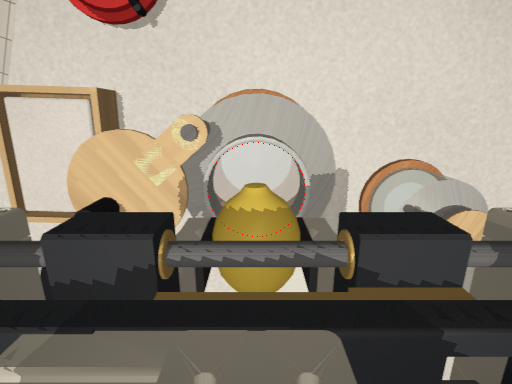

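The lemon hangs level between the fingers, and its near tip at (256,185) is over the mouth circle. Lower and release.

Call:
jog_arm:
  moves:
    - [[0, 0, 3], 0, 3.5]
    - [[0, 0, 2.5], 0, 3.5]
    - [[0, 0, 1.9], 0, 3.5]
    - [[0, 0, 0], 0, 3.5]
    - [[0, 0, 0], 0, 3.5]
    - [[0, 0, 0], 0, 8.76]
    - [[0, 0, 0], 0, 8.76]
    - [[0, 0, 0], 0, 8.76]
    - [[0, 0, 0], 0, 8.76]

```text
time_s: 16.2
tcp_pos: [0.5484, 0.2314, 0.2267]
eef_rot: [-180.0, 0.0, -71.1]
contact_force: [-0.6, -0.2, -0.0]
gripper_width: 0.0827
gripper_force: 0.0
```

Call:
jog_arm:
  moves:
    - [[0, 0, -5], 0, 8.76]
    - [[0, 0, -5.5], 0, 8.76]
    - [[0, 0, -5.5], 0, 8.76]
    - [[5, 0.5, 0], 0, 8.76]
    - [[0, 0, 0], 0, 8.76]

```text
time_s: 16.82
tcp_pos: [0.5602, 0.1805, 0.3876]
eef_rot: [-179.9, 0.0, -71.3]
contact_force: [-0.0, -0.3, -0.6]
gripper_width: 0.0877
gripper_force: 0.0
```

Run:
```python
from h import *
p=shot('wrist');p['wr']=1;s=get_state();print(s['tcp_pos'],s['eef_rot']);lemons(p,.06)
print(proj(p,[.548,.231,.21]));t=shot('top');lemons(t)
```

```text
[0.55991683 0.18140164 0.38693359] [-1.79962447e+02  1.89975501e-02 -7.12476010e+01]
[221 184  18  26 350] [229.5 197.6] [0.5817 0.271 ] [0.0321 0.049 ] axis 92.4
[252.9746702  211.84096565]
[331 171  17  18 237] [338.9 179.5] [ 0.6215 -0.2898] [0.0459 0.0657] axis 141.2
[151 179  16  16 186] [158.5 186. ] [0.5948 0.2745] [0.0423 0.0566] axis 122.8
```

Call:
jog_arm:
  moves:
    - [[5.18, 1.02, 0], 0, 8.76]
    - [[5.18, 1.02, 0], 0, 8.76]
    - [[5.18, 1.02, 0], 0, 8.76]
    - [[5.18, 1.02, 0], 0, 8.76]
    - [[5.18, 1.02, 0], 0, 8.76]
    - [[5.18, 1.02, 0], 0, 8.76]
    - [[5.18, 1.02, 0], 0, 8.76]
    - [[5.18, 1.02, 0], 0, 8.76]
    - [[5.18, 1.02, 0], -10, 8.76]
    - [[0, 0, 4.5], -10, 8.76]
    - [[0, 0, 4.5], -10, 8.76]
    - [[0, 0, 0], 0, 8.76]

```text
time_s: 18.42
tcp_pos: [0.622, -0.2873, 0.292]
eef_rot: [179.8, 0.4, -41.2]
contact_force: [0.8, -0.5, 0.3]
gripper_width: 0.0873
gripper_force: 0.0
```

Run:
```python
from h import *
p=shot('wrist');p['wr']=1;s=get_state();print(s['tcp_pos'],s['eef_rot'],s['time_s']);lemons(p);print(shift([.6235,-.2900,.009]))
t=shot('top');lemons(t)
```

```text
[ 0.62333569 -0.28796197  0.29549437] [ 1.79868812e+02  1.57242672e-01 -4.13254209e+01] 18.475
[ 241  136   32   44 1001] [256.4 157.6] [ 0.6232 -0.2894] [0.0466 0.0651] axis 140.9
[ 0.23  0.08 28.65]
[331 171  17  18 236] [338.9 179.5] [ 0.6214 -0.2899] [0.0456 0.0659] axis 142.6
[150 179  17  16 215] [158.1 186.5] [0.5932 0.2755] [0.0451 0.0607] axis 131.0
```

Call:
jog_arm:
  moves:
    - [[0.1, 0.1, 5], 0, 8.76]
    - [[0, 0, 5.5], 0, 8.76]
    - [[0, 0, 5.5], 0, 8.76]
    - [[0, 0, 5.5], 0, 8.76]
    - [[0, 0, 4], 0, 8.76]
    - [[0, 0, 2], 0, 8.76]
    - [[0, 0, 1.1], 0, 8.76]
    - [[0, 0, 0], 0, 8.76]

```text
time_s: 19.52
tcp_pos: [0.6249, -0.2899, 0.0115]
eef_rot: [-180.0, -0.1, -41.2]
contact_force: [-0.1, 0.2, 1.2]
gripper_width: 0.0877
gripper_force: 0.0
```

Call:
jog_arm:
  moves:
    - [[0, 0, 0], 0, 3.5]
    - [[0, 0, 0], 0, 3.5]
    - [[0, 0, 0], 0, 3.5]
    - [[0, 0, 0], 0, 3.5]
    - [[0, 0, 0], 0, 3.5]
  newtons: 20

```text
time_s: 20.15
tcp_pos: [0.6237, -0.2899, 0.0107]
eef_rot: [-180.0, -0.0, -41.1]
contact_force: [-0.0, 0.3, 2.2]
gripper_width: 0.0483
gripper_force: 20.0
```

Call:
jog_arm:
  moves:
    - [[0, 0, -3], 0, 3.5]
    - [[0, 0, -5], 0, 3.5]
    - [[0, 0, -5.5], 0, 3.5]
    - [[0, 0, -5.5], 0, 3.5]
    - [[0, 0, -5.5], 0, 3.5]
    - [[0, 0, -4.5], 0, 3.5]
    - [[0, 0, 0], 10, 3.5]
    - [[0, 0, 0], 10, 3.5]
    - [[0, 0, 0], 10, 3.5]
    - [[0, 0, 0], 0, 3.5]

```text
time_s: 21.4
tcp_pos: [0.6234, -0.2898, 0.3001]
eef_rot: [180.0, 0.0, -71.1]
contact_force: [-0.3, -0.1, -1.5]
gripper_width: 0.0484
gripper_force: 20.0
```

Run:
```python
from h import *
print(shift([.548,.231,.30]))
```

```text
[-5.171e+01 -9.750e+00  4.000e-02]
```

Call:
jog_arm:
  moves:
    - [[-3, -0.6, 0], 0, 3.5]
    - [[-5, -0.94, 0], 0, 3.5]
    - [[-5, -0.94, 0], 0, 3.5]
    - [[-5, -0.94, 0], 0, 3.5]
    - [[-5, -0.94, 0], 0, 3.5]
    - [[-5, -0.94, 0], 0, 3.5]
    - [[-5, -0.94, 0], 0, 3.5]
    - [[-5, -0.94, 0], 0, 3.5]
    - [[-5, -0.94, 0], 0, 3.5]
    - [[-5, -0.94, 0], 0, 3.5]
    - [[-3.7, -0.7, 0], 0, 3.5]
    - [[0, 0, 0], 0, 3.5]

```text
time_s: 22.9
tcp_pos: [0.5483, 0.2333, 0.3]
eef_rot: [180.0, 0.0, -70.7]
contact_force: [-0.7, -0.2, -1.6]
gripper_width: 0.0477
gripper_force: 20.0
```

Run:
```python
from h import *
p=shot('wrist');p['wr']=1;s=get_state();print(s['tcp_pos'],s['eef_rot'],s['gripper_width']);lemons(p,.3);print(shift([.548,.231,.226]))
```

```text
[0.54848189 0.23207978 0.3001482 ] [ 1.79958430e+02 -7.65650727e-03 -7.08126626e+01] 0.04795432216544647
[214 157  24  38 705] [224.9 177.1] [0.577  0.2074] [0.0142 0.0222] axis 112.2
[ 212  185   89   50 3098] [255.8 214.6] [0.5524 0.2234] [0.0328 0.0508] axis -161.1
[0.09 0.08 7.41]
```

The grip matches the first lemon's, with the tip at row 185. Lower and release.

Call:
jog_arm:
  moves:
    - [[0, 0, 3], 0, 3.5]
    - [[0, 0, 2.5], 0, 3.5]
    - [[0, 0, 1.9], 0, 3.5]
    - [[0, 0, 0], 0, 3.5]
    - [[0, 0, 0], 0, 3.5]
    - [[0, 0, 0], 0, 8.76]
    - [[0, 0, 0], 0, 8.76]
    - [[0, 0, 0], 0, 8.76]
    - [[0, 0, 0], 0, 8.76]

```text
time_s: 24.08
tcp_pos: [0.549, 0.231, 0.2268]
eef_rot: [-180.0, 0.0, -71.1]
contact_force: [0.8, -0.3, -0.1]
gripper_width: 0.0829
gripper_force: 0.0
```

Call:
jog_arm:
  moves:
    - [[0, 0, -5], 0, 8.76]
    - [[0, 0, -5.5], 0, 8.76]
    - [[0, 0, -5.5], 0, 8.76]
    - [[5, 0.5, 0], 0, 8.76]
    - [[5, 0.5, 0], 0, 8.76]
    - [[0, 0, 0], 0, 8.76]
    - [[0, 0, 0], 0, 8.76]
    - [[0, 0, 0], 0, 8.76]

```text
time_s: 25.08
tcp_pos: [0.5717, 0.1338, 0.3864]
eef_rot: [180.0, 0.0, -71.1]
contact_force: [-0.2, 0.3, -0.3]
gripper_width: 0.0876
gripper_force: 0.0
```

Run:
```python
from h import *
p=shot('wrist');p['wr']=1;s=get_state();print(s['tcp_pos'],s['time_s']);lemons(p,.06)
t=shot('top');lemons(t)
b=cv2.resize(t['pixels'][70:290,70:430],(720,440))[:280]
cv2.imwrite('pics/end.png',np.vstack([cv2.copyMakeBorder(p['pixels'][:240],0,0,0,208,cv2.BORDER_CONSTANT),b]))
```

```text
[0.57166102 0.13389188 0.38641623] 25.125
[219 217  18  17 186] [228.4 226.2] [0.5777 0.2776] [0.0223 0.0419] axis 65.8
[240 224  24  11 189] [251.3 230.1] [0.5346 0.271 ] [0.0228 0.0434] axis -162.1
[149 179  18  16 214] [158.  186.5] [0.5932 0.2759] [0.0449 0.0609] axis 131.4
```

View pics/end.png

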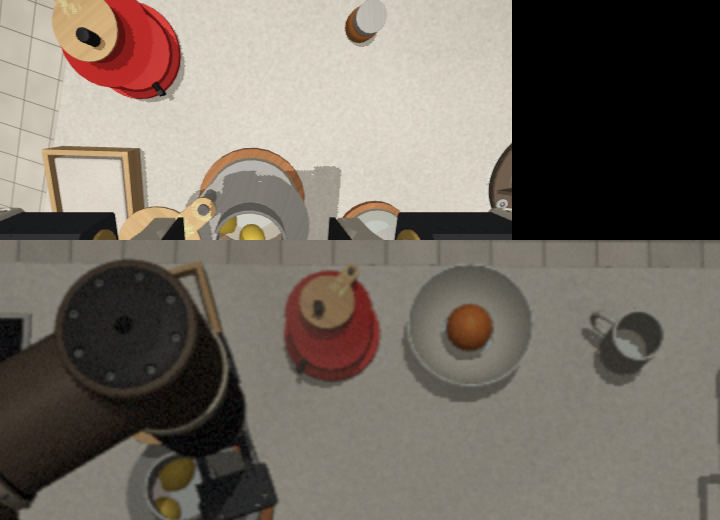

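Both lemons lie inside the jar: in the wrist view at (228,226) and (251,230), and in the top view through the mouth. The cover is still aside, and nothing in these views has moved. The arm is clear, so I'm handing in.

```bash
python3 -c "
from h import *
print(close_job())"
```

```text
the job is handed in; nothing more can be done
None
```

The cover is swung aside at about 1.64 rad with the mouth clear, both lemons are in the jar, and the job was handed in at about 25 s; I saw nothing else moved, though the cup and jam jar were outside my last close-up.

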